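# Raise the grow lamp and shut its cam lever

## Robot

A 6-joint arm with a two-finger parallel gripper is mounted at the origin on the work surface. World frame = base frame: x ahead of the robot, y to its left, z up, the work surface at z = 0. Lengths are in m, angles in rad, forces in N, time in s.
With the tool pointing down it reaches from about 0.275 to 0.875 m from the base axis. Payload 12.5 kg.
Tool frame: the origin (TCP) lies on the centre line of the jaws, within the pads' length; the fingertips stand 11 mm ahead of it and the grasp point (between the pads) lies 8 mm behind it; z points along the fingers, y is the line along which they close (so a half turn about z gives the same grasp; the last joint's range is limited). The gripper opens to 85 mm and grips with 20 to 120 N. Pads are 22 mm wide; open, the fingers measure 114 mm over their backs; the gripper's body (76 mm by 85 mm) begins 54 mm behind the grasp point. The pads swing forward as they close: fully open they stand 13 mm farther back than shut.
Start: joints at [1.108, 0.351, 1.652, -0, 1.139, -0.085], TCP at [0.203, 0.511, 0.242] pointing down, gripper open.
Joint ranges: [-2.75, 2.75], [-0.79, 2.1], [0.01, 2.65], [-1.57, 4.71], [0.07, 3.14], [-2.87, 2.87]. Speed limits (rad/s): [2.22, 2.22, 2.79, 3.14, 3.14, 3.14].

## Interface

Orientations are given as a unit quaternion [w, x, y, z].
In Python, from bench import robot gives the robot as it stands.
- The arm moves only by the tool arm_command, never from a script. Its argument "motion" is a list of rows, each a list of 3 entries, a list of its own where there are three numbers: the shift along the tool's x, y, z as a fraction of full scale, then the turn, a rotation vector about the tool's x, y, z as a fraction of full scale, then the gripper's target within -1 to 1 (fully open at 1, half-way at 0, shut at -1). A call has 1 to 10 rows; each row shifts and turns the commanded pose from where the row before left it, along the tool's axes as they then stand; what a row does not reach is not made up. Full scale, the value 1, is 4 cm for a shift and 4 degrees for a turn. A row lasts 1/12 s, in which the tool goes at most 41.7 mm and 7.16 degrees, less where a joint would pass 70% of its speed; a pose out of reach is approached as far as the arm can. A call with a number of a shift or a turn outside -1 to 1 is refused whole. A call with a gripper value outside its range is refused whole. The fingers move at their own pace and stop on an object; "grip_force" is the grip in N (left out, the last holds). Time passes only in rows, so rows that do not move let the fingers close. It gives the time, the measured TCP pose, the force, the opening and the grip force at its end, in the units of the state.
- robot.get_state(): the state, without advancing time (a new reading comes with each control period).
- robot.get_image(name): name is "scene" or "top" or "wrist"; returns a dict with "img" (420x560x3 uint8, blue, green, red), "depth" (420x560 float32, m along the optical axis (not along the pixel's ray), 0 where there is no reading), "fovy" (degrees; the focal length in pixels is half the picture's height over the tangent of half this angle, whatever the lens; pixels are square), "cx", "cy" (the principal point, pixels), "T" (4x4, takes a point from camera to world coordinates). Camera axes: x right, y down, z forward; pixel columns grow to the right and rows downward; lengths in m; the calibration is good to about 2 mm. A picture is of the moment at which its call begins.
- robot.finish_job(): hands the job in; it is judged then, once.
The state is a dict: "time": time; "joint_pos": joint angles; "joint_velocities": joint speeds; "tau": joint torques, N m; "tcp_pos": TCP position; "tool_rot": TCP orientation; "ft_force": force on the tool from outside, world axes, zero at the start; "torque": the same for the moment, N m; "gripper_width": finger opening in m; "grip_force": force on a finger pad.
Only numpy, scipy, OpenCV 4.12 (cv2) and the standard library are available. Lean on these libraries where they do the work, as an engineer would, in place of code of your own. Each camera call takes 0.05 s, during which the arm holds its last target. There are 200 camera calls.

## Task

The seedlings have grown: by the orange lever's upright grip, lift the grow lamp's sliding leg straight up, lever still open, until its red ring is level with the yellow pointer. Keeping the ring level with the pointer, swing the lever clockwise (seen from above) until it is fully closed against its stop. Finish while still holding the grip, leg at the mark and lever closed; do not let go, and leave the pointer and the things around the stand alone.

Things in the scene. Friction and masses are not known exactly. Their poses are not given: they have to be found in the camera images.
- stand: Grow-lamp stand, fixed: round steel foot 150 mm across, 15 mm high; upright tube 32 mm across, its black collar's top at 80 mm. Origin on the table at the tube's axis, on which leg and lever pivot also lie; z up, x roughly away from the robot. A thin white scale rail, top at 200 mm, stands at (22, -54) mm in its frame. The lamp reaches along +y.
- leg: Sliding leg: steel tube 22 mm across with black head, orange cam lever and white lamp bar (55 x 270 x 14 mm, out to 335 mm along the stand's +y). About 0.5 kg in all, varying. Slides straight up 110 mm; starts at the bottom and sinks back when not held, even with the lever closed. Origin on the axis, at table level when the leg is down, rising with it.
- ring (a point): Centre of the red ring on the leg (the length mark): a band 16 mm tall, 26 mm across, on the leg's axis, 105 mm above the leg's origin.
- pointer_tip (a point): Tip of the yellow pointer (6 mm rod on a 16 x 24 x 16 mm clip on the scale rail), about 20 mm from the leg's axis, preset 45 to 80 mm above the ring's lowest position; friction keeps it there unless knocked. The leg is at the mark when ring and tip are at equal height.
- lever_grip (a point): On the axis of the lever's grip: upright orange post 20 mm across, 50 mm tall, 75 mm from the leg's axis. Its foot (top of the lever's arm) is 30 mm below this point, its top 20 mm above; the ring's centre is 111 mm below. Head, arm, green stop lug and lamp all lie below the post's foot. Starts 216 mm above the table, on the robot's side of the leg.
- lever (a joint): Lever angle in rad about the leg's axis: 0 = open, growing clockwise seen from above, 1.3 = closed against its stop (beside the green lug). At 0 the arm points between the stand's -x and -y, 0.65 rad from -x; at 1.3 between -x and +y, 0.65 rad from -x. Starts 0 to 0.25. Light friction (about 1 N at the grip), stays where left.
- cup_a: Bystander: seedling pot under an upturned clear cup, 94 mm across at the foot, 122 mm tall, standing loose under the lamp. Origin centre of underside.
- cup_b: Bystander: a second such covered pot, farther out under the lamp. Origin centre of underside.
- dibber: Bystander: small green planting stick with a red end, 150 mm long, 24 mm thick, lying on the table to the robot's right along its own x. Origin on the table below it.

How it is judged:
By the outcome, as a careful person would: the job done as asked, in the order asked, and still so for the second after the job is handed in, while the arm keeps its last pose, push and grip.
It also fails if it takes over 35 s, if anything falls off the work surface, if the arm or the gripper's body presses on something with over 40 N, if the wrist force passes 120 N, or if a joint passes its speed limit or range.

## Working session

There is one attempt and no reset: what is moved stays moved. The work goes in short steps, Python scripts to look and compute and a tool call to move; the robot and the scene stay as the last step left them, time stands still between calls to the robot, and variables do not carry over. Pictures are saved under pics/ and viewed, at most 10 in all, crops included, and the job is handed in when it is done.

Besides the shell and the picture viewer there is one more tool, called after "Call:" as a command line: name --argument value ..., lists and objects as JSON in quotes. arm_command: Moves the arm, as the interface text tells. Shift numbers are shares of 4 cm and turn numbers shares of 4 degrees, none past 1 either way. Its arguments: {"type":"object","properties":{"motion":{"type":"array"},"grip_force":{"type":"number"}},"required":["motion"]}

```bash
ls; mkdir -p pics; cat > h.py <<'E'
import numpy as np, cv2
from bench import robot
def grab(n):
    d=robot.get_image(n); np.savez('/tmp/'+n+'.npz',**d); return d
def load(n): return dict(np.load('/tmp/'+n+'.npz'))
def cloud(d):
    h,w=d['depth'].shape; f=h/2/np.tan(np.radians(float(d['fovy']))/2)
    v,u=np.mgrid[:h,:w]; z=d['depth']
    P=np.stack([(u-float(d['cx']))/f*z,(v-float(d['cy']))/f*z,z],-1)
    T=d['T']; return P@T[:3,:3].T+T[:3,3]
E
python3 - <<'E'
from h import *
for n in ['scene','top']:
    d=grab(n); cv2.imwrite(f'pics/{n}0.png',d['img']); print(d['T'],d['fovy'])
s=robot.get_state(); print(s)
E
```

```text
pics
[[-0.62301539  0.53143302 -0.5739606   1.11891023]
 [ 0.78219822  0.42722424 -0.45348142  0.47325653]
 [ 0.00421488 -0.73147686 -0.68185324  0.867396  ]
 [ 0.          0.          0.          1.        ]] 51.279441904455986
[[ 0.00933088 -0.99823903  0.05858142  0.45638545]
 [-0.99987513 -0.01006128 -0.01218551  0.02607988]
 [ 0.01275345 -0.0584604  -0.99820826  1.61001432]
 [ 0.          0.          0.          1.        ]] 42.59576969812501
{'time': 0.1, 'joint_pos': array([ 1.10840266e+00,  3.51165530e-01,  1.65236439e+00,  3.29399235e-05,
        1.13912969e+00, -8.45742064e-02]), 'joint_velocities': array([-0.00153983, -0.00042492, -0.00077419, -0.00295201, -0.00156368,
        0.00010826]), 'tau': array([ 9.90185326e-04, -5.06824923e+01, -2.91879576e+01, -1.71094671e-04,
        2.68261720e-03, -6.28141912e-07]), 'tcp_pos': array([0.20271575, 0.51096137, 0.24181984]), 'tool_rot': array([-1.58485096e-04,  1.87794881e-01,  9.82208124e-01, -5.09611208e-04]), 'ft_force': array([-0.17930487,  0.00954733,  0.58248618]), 'torque': array([-0.01598041, -0.01918674,  0.01422638]), 'grip_force': 0.0, 'gripper_width': 0.08542088922022581}
```

View pics/scene0.png

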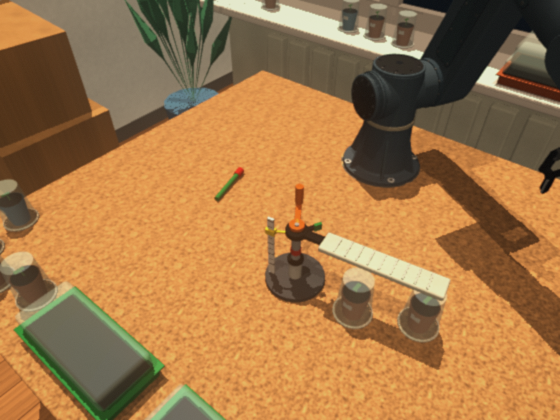

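View pics/top0.png

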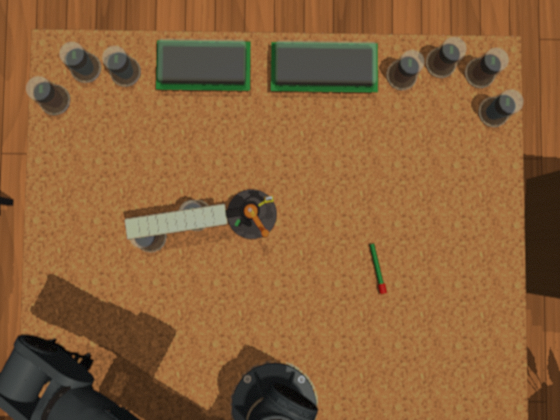

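The scene view shows the orange post at about (299,195), the yellow pointer at (275,231) and the red ring at about (296,252). In the top view the post is at (264,232), the leg axis at (250,211), and the lamp extends left to (127,228). Next I'll measure these with colour and depth.

```bash
python3 - <<'E'
from h import *
for n,(x0,x1,y0,y1) in dict(scene=(255,335,175,300),top=(120,285,185,250)).items():
    d=load(n); P=cloud(d); hsv=cv2.cvtColor(d['img'],cv2.COLOR_BGR2HSV)
    m=np.zeros(hsv.shape[:2],bool); m[y0:y1,x0:x1]=True
    h,s,v=hsv[...,0].astype(int),hsv[...,1],hsv[...,2]
    for nm,c in dict(orange=(h>=5)&(h<=13)&(s>200)&(v>120),red=((h<=3)|(h>=175))&(s>150)&(v>60),yellow=(h>=22)&(h<=32)&(s>150),white=(s<60)&(v>130)).items():
        k=m&c&(P[...,2]>.06)
        if k.sum()<3: continue
        q=P[k]; print(n,nm,k.sum(),np.median(q,0).round(3),q.min(0).round(3),q.max(0).round(3))
        if nm=='orange':
            t=q[q[:,2]>.2]; print('  post',len(t),t.mean(0).round(4), 'cap',q[q[:,2]>.23].mean(0).round(4))
        if nm=='white' and n=='top':
            r=cv2.minAreaRect((q[:,:2]*1000).astype(np.float32)); print(r)
    c=d['img'][y0:y1,x0:x1] if n=='scene' else d['img'][180:250,200:290]
    cv2.imwrite(f'pics/{n}1.png',cv2.resize(c,None,fx=4.7,fy=4.7,interpolation=cv2.INTER_CUBIC))
E
```

```text
scene orange 311 [0.526 0.048 0.187] [0.492 0.022 0.181] [1.119 0.473 0.867]
  post 102 [0.5098 0.0374 0.2303] cap [0.5146 0.0417 0.2492]
scene yellow 38 [0.585 0.034 0.167] [0.524 0.011 0.16 ] [0.601 0.108 0.173]
scene white 188 [0.555 0.151 0.176] [0.525 0.015 0.172] [1.119 0.473 0.867]
top orange 28 [0.514 0.043 0.188] [0.491 0.033 0.175] [0.572 0.087 0.243]
  post 5 [0.4995 0.0367 0.2368] cap [0.4995 0.0367 0.2368]
top yellow 42 [0.582 0.034 0.167] [0.551 0.01  0.156] [0.59  0.066 0.191]
top white 2004 [0.528 0.268 0.175] [0.456 0.016 0.117] [0.598 0.403 1.61 ]
((531.1217041015625, 210.1600341796875), (386.17474365234375, 142.11181640625), 88.8590087890625)
```

View pics/scene1.png

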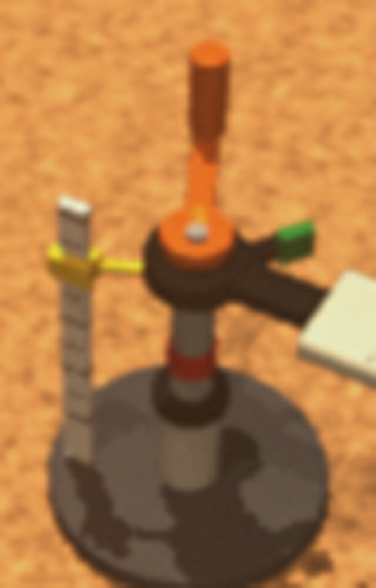

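The crop shows the pivot disc centre at crop (197,233), the post cap at (209,55), the pointer rod running from (100,266) to its tip at (143,267), and the red ring at (192,362).

```bash
python3 - <<'E'
from h import *
d=load('scene'); P=cloud(d)
px=lambda a,b:(255+a/4.7,175+b/4.7)
def ray(u,v,z):
    f=210/np.tan(np.radians(float(d['fovy']))/2); r=d['T'][:3,:3]@np.array([(u-float(d['cx']))/f,(v-float(d['cy']))/f,1]); o=d['T'][:3,3]
    return (o+r*(z-o[2])/r[2]).round(4)
for nm,c in dict(disc=(197,233),cap=(209,52),rodm=(122,266),tip=(141,267),clip=(74,265),ring=(192,362),post=(207,105),green=(297,240)).items():
    u,v=px(*c); i,j=int(round(v)),int(round(u)); print(nm,(u,v),P[i-1:i+2,j-1:j+2].reshape(-1,3).round(3)[[1,3,4,5,7]].tolist())
print('cap@236',ray(*px(209,52),.236))
print('disc@.19',ray(*px(197,233),.190))
print('ring',ray(*px(192,362),.105))
t=load('top');Q=cloud(t);k=(Q[...,2]>.165)&(Q[...,2]<.19);hsv=cv2.cvtColor(t['img'],cv2.COLOR_BGR2HSV)
k&=(hsv[...,1]<70)&(hsv[...,2]>120);k[:, :120]=0;k[:,228:]=0;k[:180]=0;k[250:]=0
print(cv2.minAreaRect((Q[k][:,:2]*1000).astype(np.float32)))
E
```

```text
disc (296.9148936170213, 224.5744680851064) [[0.561, 0.073, 0.19], [0.566, 0.074, 0.191], [0.564, 0.075, 0.191], [0.56, 0.075, 0.188], [0.562, 0.074, 0.186]]
cap (299.468085106383, 186.06382978723406) [[0.497, 0.028, 0.237], [0.5, 0.028, 0.236], [0.499, 0.03, 0.237], [0.498, 0.032, 0.237], [0.503, 0.033, 0.238]]
rodm (280.95744680851067, 231.59574468085106) [[0.578, 0.041, 0.162], [0.582, 0.042, 0.162], [0.579, 0.043, 0.16], [0.58, 0.046, 0.163], [0.46, -0.053, 0.0]]
tip (285.0, 231.80851063829786) [[0.581, 0.055, 0.173], [0.577, 0.049, 0.163], [0.581, 0.055, 0.169], [0.584, 0.061, 0.176], [0.581, 0.055, 0.166]]
clip (270.74468085106383, 231.38297872340425) [[0.593, 0.025, 0.166], [0.598, 0.026, 0.168], [0.597, 0.028, 0.169], [0.596, 0.03, 0.169], [0.599, 0.029, 0.167]]
ring (295.8510638297872, 252.02127659574467) [[0.569, 0.079, 0.112], [0.571, 0.078, 0.11], [0.569, 0.079, 0.109], [0.567, 0.081, 0.109], [0.57, 0.08, 0.107]]
post (299.04255319148933, 197.3404255319149) [[0.506, 0.036, 0.214], [0.506, 0.034, 0.21], [0.508, 0.037, 0.213], [0.504, 0.037, 0.211], [0.502, 0.034, 0.205]]
green (318.1914893617021, 226.06382978723406) [[0.53, 0.108, 0.185], [0.529, 0.105, 0.18], [0.527, 0.106, 0.179], [0.526, 0.108, 0.179], [0.528, 0.107, 0.177]]
cap@236 [0.498  0.0306 0.236 ]
disc@.19 [0.5622 0.0737 0.19  ]
ring [0.5662 0.0764 0.105 ]
((527.2159423828125, 269.5966796875), (54.93528747558594, 267.9607849121094), 9.434637069702148)
```

Axis ≈ (0.561, 0.073) with stand yaw ≈ 9.4°. The grip is at ≈ (0.498, 0.031) and the lever at ≈ 0.22 rad. First I'll rise and turn the tool so its y is tangential to the lever.

Call:
arm_command --motion '[[[0, 0, -0.12], [0, 0, -1], 1], [[0, 0, -0.12], [0, 0, -1], 1], [[0, 0, -0.12], [0, 0, -1], 1], [[0, 0, -0.12], [0, 0, -1], 1], [[0, 0, -0.12], [0, 0, -1], 1], [[0, 0, -0.12], [0, 0, -1], 1], [[0, 0, -0.12], [0, 0, -1], 1], [[0, 0, -0.12], [0, 0, -1], 1], [[0, 0, -0.12], [0, 0, -1], 1], [[0, 0, -0.12], [0, 0, -1], 1]]'

```text
time: 0.93
tcp_pos: [0.2028, 0.5111, 0.2902]
tool_rot: [-0.0, -0.161, 0.987, -0.0]
ft_force: [-0.4, 0.5, -0.1]
gripper_width: 0.0854
grip_force: 0.0
```

Call:
arm_command --motion '[[[0, 0, 0], [0, 0, -1], 1], [[0, 0, 0], [0, 0, -1], 1], [[0, 0, 0], [0, 0, -1], 1], [[0, 0, 0], [0, 0, -1], 1], [[0, 0, 0], [0, 0, 0], 1]]'

```text
time: 1.35
tcp_pos: [0.2028, 0.5111, 0.29]
tool_rot: [-0.0, -0.297, 0.955, -0.0]
ft_force: [0.1, -1.3, 0.1]
gripper_width: 0.0855
grip_force: 0.0
```

```bash
cat >> h.py <<'E'
from scipy.spatial.transform import Rotation as R
def rot(s): w=s['tool_rot']; return R.from_quat([*w[1:],w[0]]).as_matrix()
def to(target):
    s=robot.get_state(); M=rot(s); dl=M.T@(np.array(target)-s['tcp_pos'])
    print('t',round(s['time'],2),'tcp',s['tcp_pos'].round(4),'ydeg',np.degrees(np.arctan2(M[1,1],M[0,1])).round(2),'z',M[:,2].round(4),'shift/4cm',(dl/.04).round(3),'F',s['ft_force'].round(1),'w',s['gripper_width'].round(4),'gf',round(s['grip_force'],1),'q',s['joint_pos'].round(2))
E
python3 -c "
from h import *
to([.498,.0306,.29])"
```

```text
Traceback (most recent call last):
  File "h.py", line 15, in to
    print('t',round(s['time'],2),'tcp',s['tcp_pos'].round(4),'ydeg',np.degrees(np.arctan2(M[1,1],M[0,1])).round(2),'z',M[:,2].round(4),'shift/4cm',(dl/.04).round(3),'F',s['ft_force'].round(1),'w',s['gripper_width'].round(4),'gf',round(s['grip_force'],1),'q',s['joint_pos'].round(2))
                                                                                                                                                                                                    ^^^^^^^^^^^^^^^^^^^^^^^^
AttributeError: 'float' object has no attribute 'round'
```

Call:
arm_command --motion '[[[0.046, -0.88, 0], [0, 0, 0], 1], [[0.046, -0.88, 0], [0, 0, 0], 1], [[0.046, -0.88, 0], [0, 0, 0], 1], [[0.046, -0.88, 0], [0, 0, 0], 1], [[0.046, -0.88, 0], [0, 0, 0], 1], [[0.046, -0.88, 0], [0, 0, 0], 1], [[0.046, -0.88, 0], [0, 0, 0], 1], [[0.046, -0.88, 0], [0, 0, 0], 1]]'

```text
time: 2.02
tcp_pos: [0.35, 0.2688, 0.2903]
tool_rot: [-0.0, -0.294, 0.956, -0.0]
ft_force: [0.8, 0.0, -0.2]
gripper_width: 0.0854
grip_force: 0.0
```

Call:
arm_command --motion '[[[0.046, -0.88, 0], [0, 0, 0], 1], [[0.046, -0.88, 0], [0, 0, 0], 1], [[0.046, -0.88, 0], [0, 0, 0], 1], [[0.046, -0.88, 0], [0, 0, 0], 1], [[0.046, -0.88, 0], [0, 0, 0], 1], [[0.046, -0.88, 0], [0, 0, 0], 1], [[0.046, -0.88, 0], [0, 0, 0], 1], [[0.046, -0.88, 0], [0, 0, 0], 1], [[0, 0, 0], [0, 0, 0], 1], [[0, 0, 0], [0, 0, 0], 1]]'

```text
time: 2.85
tcp_pos: [0.4967, 0.0284, 0.2898]
tool_rot: [-0.0, -0.293, 0.956, 0.0]
ft_force: [-0.4, 0.4, 1.0]
gripper_width: 0.0853
grip_force: 0.0
```

```bash
sed -i "s/s\['gripper_width'\].round(4)/round(s['gripper_width'],4)/" h.py; python3 -c "
from h import *
to([.498,.0306,.208])
d=grab('wrist'); print(d['T'].round(3),d['fovy']); cv2.imwrite('pics/w1.png',d['img'])
P=cloud(d);k=(P[...,2]>.23)&(P[...,2]<.242);hsv=cv2.cvtColor(d['img'],cv2.COLOR_BGR2HSV);k&=(hsv[...,0]<16)&(hsv[...,1]>180)
q=P[k];print(len(q),q.mean(0),q.min(0),q.max(0))
"
```

```text
t 2.85 tcp [0.4967 0.0284 0.2898] ydeg 124.08 z [-9.e-04  0.e+00 -1.e+00] shift/4cm [-0.06   0.026  2.046] F [-0.4  0.4  1. ] w 0.0853 gf 0.0 q [-0.04  0.21  1.72  0.    1.21 -2.2 ]
[[-0.56   0.786  0.261  0.43 ]
 [ 0.828  0.531  0.178 -0.017]
 [ 0.001  0.316 -0.949  0.422]
 [ 0.     0.     0.     1.   ]] 66.80458039081864<string>:6: RuntimeWarning: Mean of empty slice.
  ret = um.true_divide(
Traceback (most recent call last):
ValueError: zero-size array to reduction operation minimum which has no identity
```

View pics/w1.png

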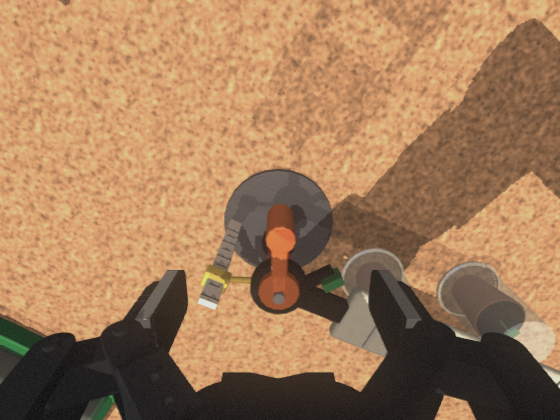

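The wrist view shows the bright post cap at (281,241), between the open fingers, the pivot screw at (279,298), and the yellow rod at about (232–252,280).

```bash
cat >> h.py <<'E'
def ray(d,u,v,z):
    f=210/np.tan(np.radians(float(d['fovy']))/2); r=d['T'][:3,:3]@np.array([(u-float(d['cx']))/f,(v-float(d['cy']))/f,1]); o=d['T'][:3,3]
    return (o+r*(z-o[2])/r[2]).round(4)
E
python3 -c "
from h import *
d=load('wrist');P=cloud(d)
print(P[241,281],P[298,279],ray(d,281,241,.236),ray(d,279,298,.193),ray(d,278,290,.19))
"
```

```text
[0.4976029  0.03146346 0.23628519] [0.5600726  0.07252725 0.18820178] [0.4977 0.0315 0.236 ] [0.5574 0.0707 0.193 ] [0.5531 0.0668 0.19  ]
```

Call:
arm_command --motion '[[[-0.06, 0.04, 0], [0, 0, 0], 1], [[0, 0, 0.3], [0, 0, 0], 1], [[0, 0, 0.3], [0, 0, 0], 1], [[0, 0, 0.3], [0, 0, 0], 1], [[0, 0, 0.3], [0, 0, 0], 1], [[0, 0, 0.3], [0, 0, 0], 1], [[0, 0, 0.3], [0, 0, 0], 1], [[0, 0, 0.25], [0, 0, 0], 1], [[0, 0, 0], [0, 0, 0], 1]]'

```text
time: 3.65
tcp_pos: [0.4963, 0.0333, 0.2067]
tool_rot: [-0.001, -0.296, 0.955, 0.0]
ft_force: [-0.1, -0.4, -0.3]
gripper_width: 0.0854
grip_force: 0.0
```

Call:
arm_command --motion '[[[0, 0, 0], [0, 0, 0], -1], [[0, 0, 0], [0, 0, 0], -1], [[0, 0, 0], [0, 0, 0], -1], [[0, 0, 0], [0, 0, 0], -1], [[0, 0, 0], [0, 0, 0], -1], [[0, 0, 0], [0, 0, 0], -1], [[0, 0, 0], [0, 0, 0], -1], [[0, 0, 0], [0, 0, 0], -1]]' --grip_force 60

```text
time: 4.32
tcp_pos: [0.4976, 0.0322, 0.2088]
tool_rot: [0.0, -0.295, 0.955, -0.0]
ft_force: [-0.9, 0.2, 6.1]
gripper_width: 0.0186
grip_force: 58.4
```

```bash
python3 -c "
from h import *
to([.4977,.0312,.208])
d=grab('scene'); c=d['img'][170:290,250:350]
cv2.imwrite('pics/s2.png',cv2.resize(c,None,fx=5,fy=5,interpolation=cv2.INTER_CUBIC))
"
```

```text
t 4.32 tcp [0.4976 0.0322 0.2088] ydeg 124.35 z [ 6.e-04 -1.e-04 -1.e+00] shift/4cm [ 0.013 -0.023  0.019] F [-0.9  0.2  6.1] w 0.0186 gf 58.4 q [-0.03  0.3   1.82 -0.    1.02 -2.2 ]
```

View pics/s2.png

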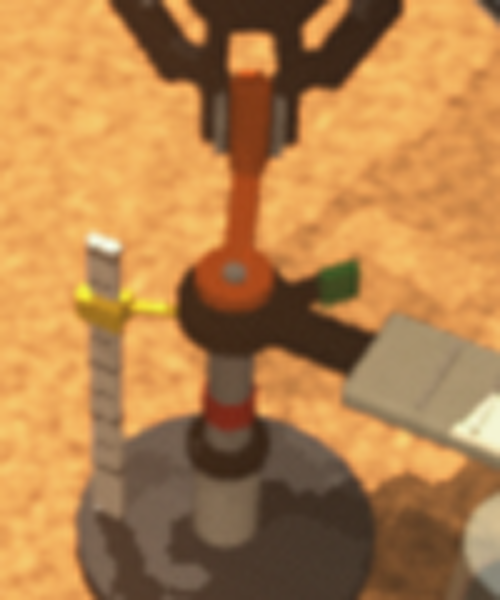

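The post is held between the pads (opening 18.6 mm), and the ring is still low at crop (228,405). I'll lift about 52 mm, then look again.

Call:
arm_command --motion '[[[0, 0, -0.08], [0, 0, 0], -1], [[0, 0, -0.15], [0, 0, 0], -1], [[0, 0, -0.15], [0, 0, 0], -1], [[0, 0, -0.15], [0, 0, 0], -1], [[0, 0, -0.15], [0, 0, 0], -1], [[0, 0, -0.15], [0, 0, 0], -1], [[0, 0, -0.15], [0, 0, 0], -1], [[0, 0, -0.15], [0, 0, 0], -1], [[0, 0, -0.15], [0, 0, 0], -1], [[0, 0, 0], [0, 0, 0], -1]]'

```text
time: 5.2
tcp_pos: [0.4975, 0.0323, 0.2607]
tool_rot: [0.0, -0.295, 0.955, -0.0]
ft_force: [2.5, -0.2, -3.2]
gripper_width: 0.0183
grip_force: 58.9
```

```bash
python3 -c "
from h import *
to([.4977,.0312,.268])
d=grab('scene'); c=d['img'][195:270,245:325]
cv2.imwrite('pics/s3.png',cv2.resize(c,None,fx=8,fy=8,interpolation=cv2.INTER_CUBIC))
"
```

```text
t 5.2 tcp [0.4975 0.0323 0.2607] ydeg 124.36 z [ 8.e-04 -1.e-04 -1.e+00] shift/4cm [ 0.012 -0.025 -0.181] F [ 2.5 -0.2 -3.2] w 0.0183 gf 58.9 q [-0.03  0.24  1.76 -0.    1.14 -2.2 ]
```

View pics/s3.png

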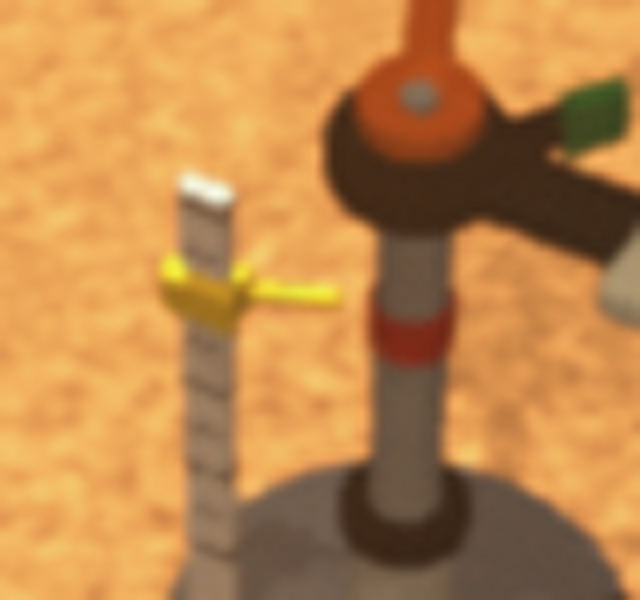

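The lifted leg shows the ring band with its front from crop rows about 325 to 367 at col 412. The pointer tip ends at about (340,296), and the rod starts at (255,290). I'll compare these with projected model points.

```bash
cat >> h.py <<'E'
def proj(d,p):
    f=210/np.tan(np.radians(float(d['fovy']))/2); T=d['T']; c=(np.atleast_2d(p)-T[:3,3])@T[:3,:3]
    return np.c_[c[:,0]/c[:,2]*f+float(d['cx']),c[:,1]/c[:,2]*f+float(d['cy'])]
E
python3 -c "
from h import *
d=load('scene'); C=lambda p:((proj(d,p)-[245,195]+.5)*8-.5).round(0).tolist()
ax=np.array([.561,.073]); z=.1569
toc=d['T'][:2,3]-ax; toc/=np.linalg.norm(toc); fr=ax+.013*toc
for h in(-.008,0,.008): print('ring front',C([*fr,z+h]),'axis',C([*ax,z+h]))
print('collar top front',C([*(ax+.016*toc),.08]),'disc',C([*ax,.19+.0519]))
a=np.radians(9.4);Rm=np.array([[np.cos(a),-np.sin(a)],[np.sin(a),np.cos(a)]])
rail=ax+Rm@[.022,-.054]; u=(rail-ax)/np.linalg.norm(rail-ax)
print('rail top',C([*rail,.2]))
for h in(.155,.16,.165,.17): print(h,'tip',C([*(ax+.02*u),h]),'root',C([*(ax+.045*u),h]))
"
```

```text
ring front [[414.0, 373.0]] axis [[416.0, 340.0]]
ring front [[415.0, 354.0]] axis [[416.0, 320.0]]
ring front [[416.0, 334.0]] axis [[417.0, 300.0]]
collar top front [[408.0, 542.0]] disc [[425.0, 97.0]]
rail top [[209.0, 192.0]]
0.155 tip [[346.0, 318.0]] root [[258.0, 311.0]]
0.16 tip [[346.0, 306.0]] root [[258.0, 298.0]]
0.165 tip [[346.0, 294.0]] root [[258.0, 286.0]]
0.17 tip [[346.0, 281.0]] root [[258.0, 273.0]]
```

```bash
python3 -c "
from h import *
d=load('scene'); im=d['img'].astype(float)
for c in (295,296,297): print(c,[(r,*im[r,c].astype(int)) for r in range(230,244)])
for c in (279,281,283,285,286,287,288): print(c,[tuple(im[r,c].astype(int)) for r in range(228,236)])
"
```

```text
295 [(230, np.int64(63), np.int64(82), np.int64(104)), (231, np.int64(65), np.int64(84), np.int64(106)), (232, np.int64(62), np.int64(82), np.int64(103)), (233, np.int64(65), np.int64(82), np.int64(105)), (234, np.int64(57), np.int64(76), np.int64(108)), (235, np.int64(37), np.int64(55), np.int64(117)), (236, np.int64(25), np.int64(43), np.int64(122)), (237, np.int64(25), np.int64(43), np.int64(125)), (238, np.int64(25), np.int64(41), np.int64(127)), (239, np.int64(27), np.int64(45), np.int64(129)), (240, np.int64(41), np.int64(57), np.int64(123)), (241, np.int64(57), np.int64(75), np.int64(106)), (242, np.int64(64), np.int64(83), np.int64(104)), (243, np.int64(66), np.int64(84), np.int64(106))]
296 [(230, np.int64(63), np.int64(82), np.int64(104)), (231, np.int64(64), np.int64(83), np.int64(105)), (232, np.int64(64), np.int64(83), np.int64(104)), (233, np.int64(66), np.int64(84), np.int64(106)), (234, np.int64(58), np.int64(77), np.int64(107)), (235, np.int64(41), np.int64(58), np.int64(116)), (236, np.int64(25), np.int64(43), np.int64(122)), (237, np.int64(24), np.int64(43), np.int
[... 2925 characters left out ...]
35)), (np.int64(94), np.int64(176), np.int64(241)), (np.int64(94), np.int64(188), np.int64(242)), (np.int64(74), np.int64(195), np.int64(240)), (np.int64(60), np.int64(178), np.int64(231)), (np.int64(67), np.int64(154), np.int64(221)), (np.int64(84), np.int64(161), np.int64(232)), (np.int64(84), np.int64(157), np.int64(230))]
288 [(np.int64(92), np.int64(173), np.int64(239)), (np.int64(98), np.int64(182), np.int64(242)), (np.int64(97), np.int64(184), np.int64(243)), (np.int64(93), np.int64(186), np.int64(242)), (np.int64(87), np.int64(179), np.int64(239)), (np.int64(88), np.int64(170), np.int64(236)), (np.int64(88), np.int64(165), np.int64(234)), (np.int64(85), np.int64(160), np.int64(232))]
```

Ring height relative to the tip: about 2.7 mm low. I'll raise it and check.

Call:
arm_command --motion '[[[0, 0, -0.035], [0, 0, 0], -1], [[0, 0, -0.035], [0, 0, 0], -1], [[0, 0, 0], [0, 0, 0], -1], [[0, 0, 0], [0, 0, 0], -1]]'

```text
time: 5.58
tcp_pos: [0.4975, 0.0323, 0.2623]
tool_rot: [0.0, -0.295, 0.955, -0.0]
ft_force: [2.7, 1.2, -3.5]
gripper_width: 0.0184
grip_force: 58.9
```

```bash
cat >> h.py <<'E'
AX=np.array([.561,.073])
def level(cols=(295,296,297)):
    """mm the ring stands above (+) the tip, from scene image (front band bottom edge vs rod centre)"""
    d=grab('scene'); im=d['img'].astype(float)
    g=im[220:250,cols[0]:cols[-1]+1].mean(1); red=g[:,2]/g.sum(1)
    lo,hi=np.median(red[:6]),np.sort(red)[-4:].mean(); t=(lo+hi)/2; k=np.where(red>t)[0]
    e=lambda i,j: i+(t-red[i])/(red[j]-red[i])*(j-i)
    top,bot=220+e(k[0]-1,k[0]),220+e(k[-1]+1,k[-1])
    y=[]
    for c in range(279,287):
        b=np.clip(80-im[228:236,c,0],0,None); y.append((np.arange(228,236)*b).sum()/b.sum())
    rod=np.polyval(np.polyfit(range(279,287),y,1),287)
    toc=d['T'][:2,3]-AX; toc/=np.linalg.norm(toc); a=np.radians(9.4)
    u=np.array([[np.cos(a),-np.sin(a)],[np.sin(a),np.cos(a)]])@np.array([.022,-.054])/.0583
    f=lambda p,zz: np.array([proj(d,[*p,z])[0,1] for z in zz])
    zz=np.linspace(.12,.2,200)
    zb=np.interp(-bot,-f(AX+.013*toc,zz),zz)+.008
    zt=np.interp(-top,-f(AX+.011*toc,zz),zz)-.008
    zp=np.interp(-rod,-f(AX+.02*u,zz),zz)
    print('ring bot/top est',zb.round(4),zt.round(4),'tip',zp.round(4),'edges',top.round(2),bot.round(2),rod.round(2))
    return d
E
python3 -c "
from h import *
to([.4975,.0323,.2635]); level()"
```

```text
t 5.58 tcp [0.4975 0.0323 0.2623] ydeg 124.36 z [ 1.e-04 -0.e+00 -1.e+00] shift/4cm [-0.    -0.001 -0.03 ] F [ 2.7  1.2 -3.5] w 0.0184 gf 58.9 q [-0.03  0.24  1.76 -0.    1.15 -2.2 ]
ring bot/top est 0.1624 0.1598 tip 0.1612 edges 234.73 239.54 232.45
```

```bash
python3 -c "
from h import *
d=level(); to([.4975,.0323,.2635]); level((294,295,296)); level((296,297,298))
c=d['img'][215:255,265:318]
cv2.imwrite('pics/s4.png',cv2.resize(c,None,fx=14,fy=14,interpolation=cv2.INTER_CUBIC))
g=d['img'][228:246,296].astype(int);print(g.tolist())
"
```

```text
ring bot/top est 0.1626 0.1598 tip 0.1612 edges 234.74 239.48 232.45
t 5.68 tcp [0.4975 0.0323 0.2623] ydeg 124.35 z [ 1.e-04 -1.e-04 -1.e+00] shift/4cm [-0.    -0.    -0.031] F [ 2.2  0.  -2.9] w 0.0189 gf 58.9 q [-0.03  0.24  1.76 -0.    1.15 -2.2 ]
ring bot/top est 0.1628 0.1599 tip 0.1613 edges 234.72 239.43 232.43
ring bot/top est 0.1628 0.1597 tip 0.1613 edges 234.76 239.43 232.42
[[64, 82, 105], [64, 82, 104], [62, 81, 104], [63, 82, 104], [64, 82, 104], [63, 81, 103], [55, 73, 109], [32, 49, 119], [24, 41, 124], [25, 42, 125], [24, 42, 126], [30, 48, 125], [45, 63, 116], [61, 80, 106], [64, 82, 104], [66, 83, 105], [67, 86, 107], [68, 87, 107]]
```

View pics/s4.png

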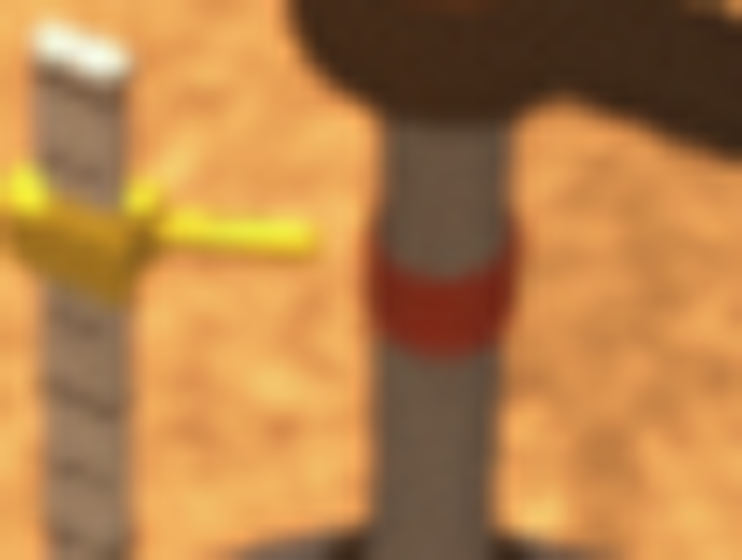

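The ring's front band spans crop rows 275 to 358 and the pointer tip is at about (315,237), so the ring is still slightly low. I'll use the depth silhouette of the rod to find its centre without the shading bias.

```bash
python3 -c "
from h import *
d=load('scene');z=d['depth'];P=cloud(d)
print(z[227:237,277:291].round(3))
f=lambda p:proj(d,p)[0].round(2)
a=np.radians(9.4);u=np.array([[np.cos(a),-np.sin(a)],[np.sin(a),np.cos(a)]])@np.array([.022,-.054])/.0583
T=d['T'];up=-T[:3,1]
for h in(.159,.161,.163,.165):
  c=np.r_[AX+.025*u,h]; print(h,f(c),f(c+.003*up),f(c-.003*up))
"
```

```text
[[1.224 1.223 1.224 1.222 1.223 1.227 1.223 1.224 1.224 1.223 1.226 1.224
  1.228 1.227]
 [1.22  1.221 1.223 1.221 1.223 1.222 1.227 1.222 1.226 1.225 1.218 1.22
  1.22  1.22 ]
 [1.222 1.218 1.219 1.222 1.22  1.217 1.218 1.22  1.224 1.22  1.216 1.219
  1.218 1.219]
 [0.983 0.988 0.989 1.219 1.214 1.215 1.217 1.22  1.214 1.218 1.216 1.214
  1.215 1.216]
 [0.986 0.986 0.986 0.983 0.986 0.985 0.983 0.985 0.987 0.984 0.985 1.209
  1.214 1.216]
 [0.987 0.984 0.984 0.986 0.987 0.983 0.984 0.981 0.983 0.985 0.982 1.208
  1.214 1.211]
 [1.205 1.207 1.211 1.209 1.202 1.204 0.986 0.987 0.98  0.987 1.21  1.207
  1.208 1.21 ]
 [1.207 1.208 1.203 1.207 1.205 1.206 1.207 1.201 1.205 1.206 1.204 1.207
  1.206 1.203]
 [1.197 1.2   1.204 1.202 1.203 1.202 1.201 1.204 1.204 1.202 1.204 1.201
  1.201 1.203]
 [1.197 1.201 1.201 1.198 1.2   1.197 1.199 1.198 1.198 1.199 1.198 1.202
  1.199 1.202]]
0.159 [285.61 232.94] [285.61 231.61] [285.61 234.27]
0.161 [285.62 232.32] [285.62 230.99] [285.62 233.65]
0.163 [285.63 231.7 ] [285.63 230.37] [285.63 233.03]
0.165 [285.63 231.08] [285.63 229.74] [285.63 232.41]
```

Ring estimate 0.1609, tip 0.1623. I'll raise 1.5 mm, then make the first part of the swing.

Call:
arm_command --motion '[[[0, 0, -0.038], [0, 0, 0], -1], [[0, 0, 0], [0, 0, 0], -1], [[0, 0, 0], [0, 0, 0], -1]]'

```text
time: 6.03
tcp_pos: [0.4975, 0.0323, 0.2639]
tool_rot: [0.0, -0.295, 0.955, 0.0]
ft_force: [3.4, 2.1, -4.1]
gripper_width: 0.0184
grip_force: 58.9
```

Call:
arm_command --motion '[[[-0.003, 0.066, 0], [0, 0, 0.5], -1], [[-0.003, 0.066, 0], [0, 0, 0.5], -1], [[-0.003, 0.066, 0], [0, 0, 0.5], -1], [[-0.003, 0.066, 0], [0, 0, 0.5], -1], [[-0.003, 0.066, 0], [0, 0, 0.5], -1], [[-0.003, 0.066, 0], [0, 0, 0.5], -1], [[-0.003, 0.066, 0], [0, 0, 0.5], -1], [[-0.003, 0.066, 0], [0, 0, 0.5], -1], [[0, 0, 0], [0, 0, 0], -1], [[0, 0, 0], [0, 0, 0], -1]]'

```text
time: 6.87
tcp_pos: [0.4889, 0.0514, 0.2639]
tool_rot: [0.0, -0.159, 0.987, -0.0]
ft_force: [4.5, 0.5, -4.6]
gripper_width: 0.0186
grip_force: 58.8
```

```bash
sed -i "s/    g=im\[220.*/    g=im[220:250,cols[0]:cols[-1]+1].mean(1); red=-g[:,0]/; s/np.sort(red)\[-4:\].mean()/np.sort(red)[-4:].mean()/" h.py
cat >> h.py <<'E'
def where():
    s=robot.get_state(); v=s['tcp_pos'][:2]-AX; print('r',np.hypot(*v).round(4),'ang',(np.degrees(np.arctan2(v[1],v[0]))%360).round(2))
E
python3 -c "
from h import *
to([.4975,.0323,.2638]);where(); level()"
```

```text
t 6.87 tcp [0.4889 0.0514 0.2639] ydeg 108.34 z [ 9.e-04 -1.e-04 -1.e+00] shift/4cm [-0.053 -0.522  0.003] F [ 4.5  0.5 -4.6] w 0.0186 gf 58.8 q [ 0.01  0.22  1.77 -0.    1.15 -1.88]
r 0.0752 ang 196.65
ring bot/top est 0.1667 0.192 tip 0.1613 edges 219.89 238.22 232.43
```

Call:
arm_command --motion '[[[-0.003, 0.066, 0], [0, 0, 0.5], -1], [[-0.003, 0.066, 0], [0, 0, 0.5], -1], [[-0.003, 0.066, 0], [0, 0, 0.5], -1], [[-0.003, 0.066, 0], [0, 0, 0.5], -1], [[-0.003, 0.066, 0], [0, 0, 0.5], -1], [[-0.003, 0.066, 0], [0, 0, 0.5], -1], [[-0.003, 0.066, 0], [0, 0, 0.5], -1], [[-0.003, 0.066, 0], [0, 0, 0.5], -1], [[-0.003, 0.066, 0], [0, 0, 0.5], -1], [[-0.003, 0.066, 0], [0, 0, 0.5], -1]]'

```text
time: 7.75
tcp_pos: [0.4862, 0.0772, 0.264]
tool_rot: [0.001, 0.015, 1.0, -0.0]
ft_force: [8.2, -2.9, -4.3]
gripper_width: 0.0182
grip_force: 59.0
```

Call:
arm_command --motion '[[[-0.003, 0.066, 0], [0, 0, 0.5], -1], [[-0.003, 0.066, 0], [0, 0, 0.5], -1], [[-0.003, 0.066, 0], [0, 0, 0.5], -1], [[-0.003, 0.066, 0], [0, 0, 0.5], -1], [[-0.003, 0.066, 0], [0, 0, 0.5], -1], [[-0.003, 0.066, 0], [0, 0, 0.5], -1], [[-0.003, 0.066, 0], [0, 0, 0.5], -1], [[-0.003, 0.066, 0], [0, 0, 0.5], -1], [[-0.003, 0.066, 0], [0, 0, 0.5], -1], [[0, 0, 0], [0, 0, 0], -1]]'

```text
time: 8.58
tcp_pos: [0.4916, 0.1001, 0.2641]
tool_rot: [0.001, 0.172, 0.985, -0.001]
ft_force: [8.3, -5.1, -4.7]
gripper_width: 0.0182
grip_force: 58.9
```

```bash
sed -i "s/im\[220:250/im[229:250/; s/220+e/229+e/g; s/red\[:6\]/red[:3]/" h.py
python3 -c "
from h import *
to([.4975,.0323,.2638]);where(); level()"
```

```text
t 8.58 tcp [0.4916 0.1001 0.2641] ydeg 70.22 z [ 0.0025 -0.0016 -1.    ] shift/4cm [-0.712 -1.545  0.011] F [ 8.3 -5.1 -4.7] w 0.0182 gf 58.9 q [ 0.11  0.24  1.75 -0.    1.15 -1.12]
r 0.0745 ang 158.68
ring bot/top est 0.1631 0.1629 tip 0.1613 edges 233.75 239.34 232.42
```

Call:
arm_command --motion '[[[-0.018, 0.066, 0.005], [0, 0, 0.5], -1], [[-0.018, 0.066, 0.005], [0, 0, 0.5], -1], [[-0.01, 0.066, 0.005], [0, 0, 0.5], -1], [[0, 0, 0], [0, 0, 0], -1], [[0, 0, 0], [0, 0, 0], -1]]'

```text
time: 9.05
tcp_pos: [0.4948, 0.1066, 0.2629]
tool_rot: [-0.001, 0.222, 0.975, -0.001]
ft_force: [1.2, -5.0, -4.8]
gripper_width: 0.0185
grip_force: 59.3
```

```bash
python3 -c "
from h import *
to([.4975,.0323,.2638]);where();s=robot.get_state();print((rot(s).T@s['ft_force']).round(1))"
```

```text
t 9.05 tcp [0.4948 0.1066 0.2629] ydeg 64.35 z [-0.0015 -0.0019 -1.    ] shift/4cm [-0.865 -1.644 -0.02 ] F [ 1.2 -5.  -4.8] w 0.0185 gf 59.3 q [ 0.12  0.25  1.74 -0.    1.16 -1.  ]
r 0.0742 ang 153.13
[-3.3 -4.   4.8]
```

Call:
arm_command --motion '[[[-0.002, 0.033, -0.01], [0, 0, 0.25], -1], [[-0.002, 0.033, -0.01], [0, 0, 0.25], -1], [[0, 0.033, 0], [0, 0, 0.25], -1], [[0, 0, 0], [0, 0, 0], -1], [[0, 0, 0], [0, 0, 0], -1]]'

```text
time: 9.47
tcp_pos: [0.4954, 0.107, 0.2629]
tool_rot: [-0.002, 0.247, 0.969, -0.005]
ft_force: [-7.5, -28.5, -4.4]
gripper_width: 0.0183
grip_force: 60.5
```

```bash
python3 -c "
from h import *
to([.4975,.0323,.2638]);where();s=robot.get_state();print((rot(s).T@s['ft_force']).round(1),s['torque'].round(2));level()"
```

```text
t 9.47 tcp [0.4954 0.107  0.2629] ydeg 61.35 z [-0.0059 -0.0083 -0.9999] shift/4cm [-0.942 -1.612 -0.007] F [ -7.5 -28.5  -4.4] w 0.0183 gf 60.5 q [ 0.12  0.25  1.73 -0.01  1.16 -0.94]
r 0.0739 ang 152.65
[ -7.  -28.5   4.6] [-3.92  0.61  0.14]
ring bot/top est 0.1623 0.1617 tip 0.1614 edges 234.15 239.58 232.4
```

The lever is against its stop (about 28 N tangential, angle as predicted). I'll ease the push slightly, keep it seated, and check.

Call:
arm_command --motion '[[[0.01, -0.03, -0.008], [0, 0, 0], -1], [[0, 0, 0], [0, 0, 0], -1], [[0, 0, 0], [0, 0, 0], -1], [[0, 0, 0], [0, 0, 0], -1]]'

```text
time: 9.85
tcp_pos: [0.4952, 0.1068, 0.2636]
tool_rot: [-0.001, 0.247, 0.969, -0.004]
ft_force: [-2.1, -23.3, -3.3]
gripper_width: 0.0187
grip_force: 60.0
```

```bash
python3 -c "
from h import *
to([.4975,.0323,.2638]);where();s=robot.get_state();print((rot(s).T@s['ft_force']).round(1));d=level()
print((d['depth'][228:236,277:290]<1.1).astype(int))
c=d['img'][185:285,245:345]
cv2.imwrite('pics/s5.png',cv2.resize(c,None,fx=6,fy=6,interpolation=cv2.INTER_CUBIC))"
```

```text
t 9.85 tcp [0.4952 0.1068 0.2636] ydeg 61.35 z [-0.0033 -0.0066 -1.    ] shift/4cm [-0.943 -1.608  0.008] F [ -2.1 -23.3  -3.3] w 0.0187 gf 60.0 q [ 0.12  0.25  1.73 -0.01  1.16 -0.94]
r 0.074 ang 152.77
[ -9.3 -21.4   3.4]
ring bot/top est 0.1632 0.1628 tip 0.1613 edges 233.81 239.32 232.42
[[0 0 0 0 0 0 0 0 0 0 0 0 0]
 [0 0 0 0 0 0 0 0 0 0 0 0 0]
 [1 1 1 0 0 0 0 0 0 0 0 0 0]
 [1 1 1 1 1 1 1 1 1 1 1 0 0]
 [1 1 1 1 1 1 1 1 1 1 1 0 0]
 [0 0 0 0 0 0 1 1 1 1 0 0 0]
 [0 0 0 0 0 0 0 0 0 0 0 0 0]
 [0 0 0 0 0 0 0 0 0 0 0 0 0]]
```

View pics/s5.png

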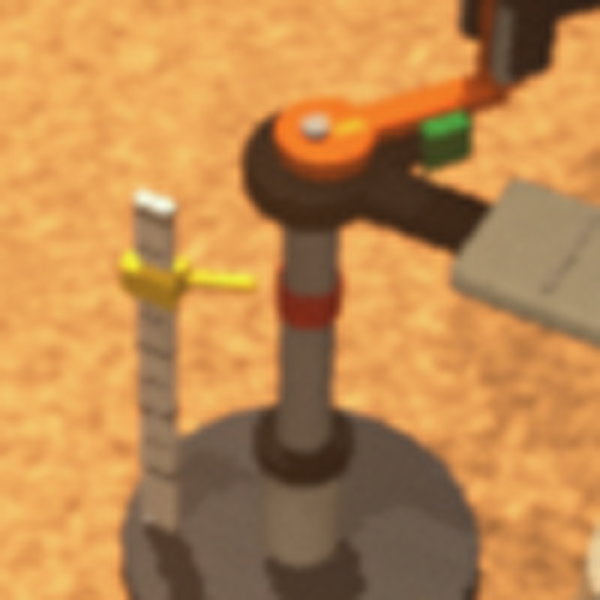

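The final view shows the lever closed beside the green lug, the ring at crop (308,300) level with the tip at (252,283) within about 1 mm, and the pointer unmoved. I'm handing in.

```bash
python3 -c "
from bench import robot
print(robot.finish_job())"
```

```text
the job is handed in; nothing more can be done
None
```

I lifted the leg until its ring was level with the pointer to within about 1 mm by the camera and swung the lever closed against its stop, then handed the job in at about 10 s with the grip still held; no verdict was returned.

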